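# Put the sharpening stone away in its drawer

### The arm

A 6-joint arm with a two-finger parallel gripper is mounted at the origin on the work surface. World frame = base frame: x ahead of the robot, y to its left, z up, the work surface at z = 0. Lengths are in mm, angles in rad, forces in N, time in s.
With the tool pointing down it reaches from about 275 to 750 mm from the base axis. Payload 10.2 kg.
Tool frame: the origin (TCP) lies between the finger pads; the fingertips stand 11 mm ahead of it and the grasp point (between the pads) lies 8 mm behind it; z points along the fingers, y is the line along which they close (so a half turn about z gives the same grasp; the last joint's range is limited). The gripper opens to 85 mm and grips with 20 to 120 N. Pads are 22 mm wide; open, the fingers measure 114 mm over their backs; the gripper's body (76 mm by 85 mm) begins 54 mm behind the grasp point. The pads swing forward as they close: fully open they stand 13 mm farther back than shut.
Start: joints at [-1.378, 0.313, 1.498, -0, 1.331, -0.223], TCP at [212.047, -480.278, 221.194] pointing down, gripper open.
Joint ranges: [-2.94, 2.94], [-0.97, 2.17], [0.19, 2.56], [-1.23, 4.37], [0.02, 3.11], [-2.88, 2.88]. Speed limits (rad/s): [2.39, 2.39, 3.01, 3.14, 3.14, 3.14].

### API

Orientations are given as a unit quaternion [w, x, y, z].
In Python, from rig import sense, eyes, finish_job gives the robot as it stands.
- The arm moves only by the shell command python3 -m jog 'ROWS' [FORCE]. ROWS is JSON, a list of rows, each a list of 7 numbers: the shift along the tool's x, y, z in m, then the turn, a rotation vector about the tool's x, y, z in rad, then the finger opening in m, from 0 to 0.0854. In form: [[dx, dy, dz, rx, ry, rz, gripper], ...]. A call has 1 to 5 rows; each row shifts and turns the commanded pose from where the row before left it, along the tool's axes as they then stand; what a row does not reach is not made up. A row lasts 1/10 s, in which the tool goes at most 50 mm and 8.59 degrees, less where a joint would pass 70% of its speed; a pose out of reach is approached as far as the arm can. A call is refused whole if a number of a shift passes 0.05 or a number of a turn 0.15, either way. A call with a gripper value outside its range is refused whole. The fingers move at their own pace and stop on an object; FORCE is the grip in N (left out, the last holds). Time passes only in rows, so rows that do not move let the fingers close. It gives the time, the measured TCP pose, the force, the opening and the grip force at its end, in the units of the state.
- sense(): the state, without advancing time (a new reading comes with each control period).
- eyes.capture(name): name is "side" or "top" or "wrist"; returns the picture (384x512x3 uint8, red, green, blue); there is no depth.
- eyes.calibration(name): a dict with "fx", "fy", "cx", "cy" (pixels), "dist" ([k1, k2, p1, p2, k3] as OpenCV has them; the pictures are not rectified), "cam_to_world" (4x4, takes a point from camera to world coordinates); the wrist camera has in their place "mount" (4x4, takes a point from camera to tool coordinates, whose origin is the TCP and whose axes are the flange's). Camera axes: x right, y down, z forward; pixel columns grow to the right and rows downward; lengths in mm; the calibration is good to about 2 mm. A picture is of the moment at which its call begins: read the wrist's pose just before it. calibration takes no time and is no camera call.
- finish_job(): hands the job in; it is judged then, once.
The state is a dict: "time_s": time; "joints": joint angles; "dq": joint speeds; "tau": joint torques, N m; "eef_pos": TCP position; "ee_rot": TCP orientation; "force": force on the tool from outside, world axes, zero at the start; "wrist_torque": the same for the moment, N m; "grip_width": opening from 0.0 (shut) to 1.0 (fully open); "grip_force": force on a finger pad.
Only numpy, scipy, OpenCV 4.12 (cv2) and the standard library are available. Lean on these libraries where they do the work, as an engineer would, in place of code of your own. Each camera call takes 0.05 s, during which the arm holds its last target. There are 200 camera calls.

### The job

Put the sharpening stone away: pull the chest's upper drawer fully open by its handle, slide the stone lengthwise into the close-fitting wooden case inside that drawer until it is fully home against the stop, and then push the drawer fully shut. Leave the lower drawer shut, and leave the tin, the can, the jar and the wood offcut where they are.

Things in the scene. Friction and masses are not known exactly. Their poses are not given: they have to be found in the camera images.
- chest: grey metal two-drawer bench chest, fixed, 210 deep (its x) x 288 wide (its y) x 154 high. Origin: centre of its underside. Its front faces its -x, towards the robot; the drawers slide out along its -x. The front face of a shut drawer lies at x = -105 in the chest's frame. Drawers one above the other; fronts 282 wide, 62 high, 15 thick.
- upper_drawer (a joint): slide of the upper drawer, m: 0 shut, 0.15 fully open (the stop). It may start slightly ajar. It moves stiffly (a few N) and stays where it is left.
- lower_drawer (a joint): slide of the lower drawer (same handle, 66 mm lower), m: 0 shut.
- upper_drawer_handle (a point): middle of the upper drawer's handle, a round steel bar of diameter 10, 120 long along the chest's y, 45 in front of the drawer front and 28 below the chest's top, on a post at each end: between bar and front is a gap of 40, 108 long, open above and below. Moves with the drawer. Axes as the chest's.
- case_mouth (a point): mouth centre, at floor level, of the open-ended wooden case fixed in the upper drawer; moves with it, axes as the chest's. The case runs to its +y: inside 45 wide (x), 29 high, 90 deep to its stop; walls 8, roof in two strips 6 thick with a slot between. Two guide wings spread 12 out from the mouth to -y. The stone slides on the drawer's flat floor.
- lane (a point): middle, on the drawer's floor, of the free lane before the mouth: 150 long (y), 120 wide (x), this point 75 to -y of the mouth; moves with the drawer, axes as the chest's. Bounded by the drawer front (top 56 above this floor), a side wall 42 high and a divider 36 high. Drawer fully open: lane and case lie clear of the chest's top, its front edge 69 behind this point.
- stone: sharpening stone, a plain rectangular bar 110 long (x) x 40 wide (y) x 25 high, dark grey lower half and light grey upper half, about 0.3 kg, lying flat on the bench to the left or the right of the drawer. Origin: centre of its underside. Either end may go into the case first; fully home, 20 of its length stands out of the mouth, its origin 35 to +y of the mouth.
- offcut: bystander: wood block 90 x 65 x 45 high, lying on the bench on the other side. Origin: centre of its underside.
- tin: bystander: tin of radius 36, 110 high, standing on the bench beside the chest. Origin: centre of its underside.
- jar: bystander: glass jar of radius 34, 100 high, standing on the bench beside the chest, on the other side from the tin. Origin: centre of its underside.
- can: bystander: can of radius 34, 90 high, standing on the chest's top. Origin: centre of its underside.
Not all that is in view belongs to the job. Of the things shaped like the stone, the grey one is meant.

How it is judged:
By the outcome, as a careful person would: the job done as asked, in the order asked, and still so for the second after the job is handed in, with the robot touching nothing.
It also fails if it takes over 72 s, if anything falls off the work surface, if the arm or the gripper's body presses on something with over 40 N, if the wrist force passes 120 N, or if a joint passes its speed limit or range.

## Working session

There is one attempt and no reset: what is moved stays moved. The work goes in short steps, Python scripts to look and compute and a shell command to move; the robot and the scene stay as the last step left them, time stands still between calls to the robot, and variables do not carry over. Pictures are saved under pics/ and viewed, at most 10 in all, crops included, and the job is handed in when it is done.

```bash
mkdir -p pics; ls; python3 - <<'E'
from rig import sense, eyes
import cv2,json
print(sense())
for n in ["side","top"]:
    im=eyes.capture(n); cv2.imwrite(f"pics/{n}0.png",im[:,:,::-1]); c=eyes.calibration(n); print(n,c)
print(eyes.calibration("wrist"))
E
```

```text
pics
{'time_s': 0.0, 'joints': array([-1.37837752e+00,  3.13470396e-01,  1.49843820e+00, -5.09758979e-06,
        1.33103028e+00, -2.23367152e-01]), 'dq': array([-0.00066934,  0.00038711, -0.00025821, -0.00055838, -0.00036152,
        0.00034347]), 'tau': array([-8.38709657e-04, -4.12260497e+01, -2.59741509e+01, -2.39042110e-04,
        4.16014896e-03,  1.05536725e-05]), 'eef_pos': array([ 212.00116466, -479.98832064,  220.62423807]), 'ee_rot': array([-6.73072095e-04,  9.78467626e-01,  2.06399253e-01,  7.94029479e-06]), 'force': array([-0.687756  , -0.26839388,  0.24297291]), 'wrist_torque': array([-0.00398701, -0.06380017,  0.02186517]), 'grip_force': 0.0, 'grip_width': 0.9993972639617392}
side {'fx': 376.62930920234777, 'fy': 376.62930920234777, 'cx': 253.5263338919922, 'cy': 197.0365411494867, 'dist': array([-0.03297912,  0.        ,  0.        ,  0.        ,  0.        ]), 'cam_to_world': array([[-9.17517263e-01, -2.04742070e-01,  3.40943920e-01,
         2.21873366e+02],
       [-3.97695875e-01,  4.72896846e-01, -7.86261130e-01,
         8.07656727e+02],
       [-2.50573266e-04,
[... 531 characters left out ...]
[ 1.43852783e-05, -1.71921624e-01, -9.85110631e-01,
         1.42780555e+03],
       [ 0.00000000e+00,  0.00000000e+00,  0.00000000e+00,
         1.00000000e+00]])}
{'fx': 300.64398891970353, 'fy': 300.64398891970353, 'cx': 255.9396957420825, 'cy': 186.8222906261765, 'dist': array([-0.03026441,  0.        ,  0.        ,  0.        ,  0.        ]), 'mount': array([[-7.50222094e-04, -9.64606570e-01, -2.63692248e-01,
         6.54748642e+01],
       [ 9.99999454e-01, -9.15451996e-04,  5.03728594e-04,
         8.67766159e-01],
       [-7.27297507e-04, -2.63691727e-01,  9.64606730e-01,
        -1.51863590e+02],
       [ 0.00000000e+00,  0.00000000e+00,  0.00000000e+00,
         1.00000000e+00]])}
```

View pics/top0.png

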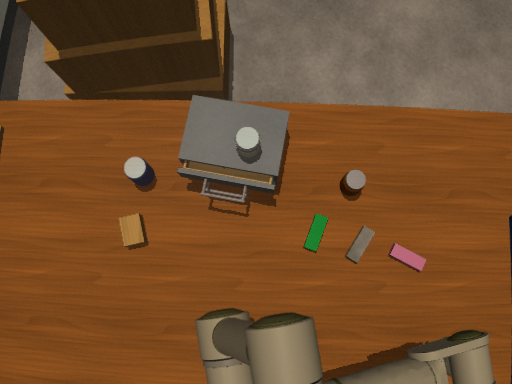

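View pics/side0.png

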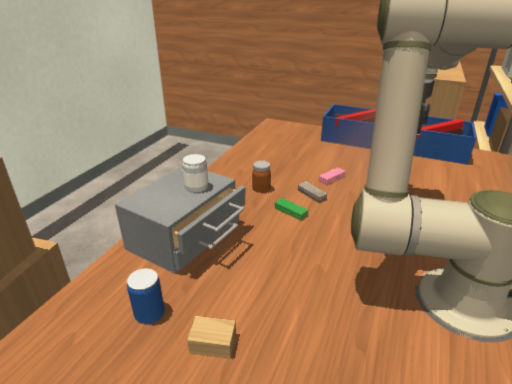

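The top view shows the chest at (185–288, 97–188), with its upper drawer slightly ajar and the handle near (225,192). The grey stone is at (360,244), with a green and a pink decoy beside it. In the side view the stone is at (312,191), the offcut at (212,337) and the tin at (147,297).

```bash
cat > h.py <<'E'
import numpy as np, cv2
from rig import sense, eyes
from scipy.spatial.transform import Rotation as R
def toolT(s):
    q=s['ee_rot']; T=np.eye(4); T[:3,:3]=R.from_quat([q[1],q[2],q[3],q[0]]).as_matrix(); T[:3,3]=s['eef_pos']; return T
def cam(n,s=None):
    c=eyes.calibration(n); K=np.array([[c['fx'],0,c['cx']],[0,c['fy'],c['cy']],[0,0,1]])
    T=toolT(s)@c['mount'] if n=='wrist' else c['cam_to_world']
    return K,np.array(c['dist']),np.array(T)
def rays(cm,px):
    K,d,T=cm; u=cv2.undistortPoints(np.float64(px).reshape(-1,1,2),K,d).reshape(-1,2)
    return T[:3,3],np.c_[u,np.ones(len(u))]@T[:3,:3].T
def plane(cm,px,z):
    o,r=rays(cm,px); return o+r*((z-o[2])/r[:,2])[:,None]
def proj(cm,P):
    K,d,T=cm; Ti=np.linalg.inv(T); return cv2.projectPoints(np.float64(P).reshape(-1,1,3),cv2.Rodrigues(Ti[:3,:3])[0],Ti[:3,3],K,d)[0].reshape(-1,2)
def rect(cm,mask,z):
    c=max(cv2.findContours(mask.astype(np.uint8),0,cv2.CHAIN_APPROX_NONE)[0],key=cv2.contourArea)
    w=plane(cm,c.reshape(-1,2),z)[:,:2].astype(np.float32); return cv2.minAreaRect(w),cv2.contourArea(c)
E
python3 - <<'E'
from h import *
top=cv2.imread('pics/top0.png'); cm=cam('top')
hsv=cv2.cvtColor(top,cv2.COLOR_BGR2HSV)
g=hsv[...,1]<50
m=np.zeros(g.shape,bool); m[218:270,340:382]=g[218:270,340:382]
print('stone',rect(cm,m,25), hsv[244,360])
c=max(cv2.findContours(m.astype(np.uint8),0,1)[0],key=cv2.contourArea)
print(cv2.boundingRect(c))
m=np.zeros(g.shape,bool); m[90:195,170:295]=g[90:195,170:295]
print('chest',rect(cm,m,154))
# hand-read corners
print(plane(cm,[[194,97],[289,111],[275,181],[180,172]],154).round())
print(hsv[140,215],hsv[175,230],hsv[180,230],hsv[186,230])
big=cv2.resize(top[85:215,170:300],None,fx=4.5,fy=4.5,interpolation=cv2.INTER_CUBIC); cv2.imwrite('pics/chest.png',big)
s=cv2.imread('pics/side0.png'); cv2.imwrite('pics/chests.png',cv2.resize(s[150:290,110:280],None,fx=4,fy=4,interpolation=cv2.INTER_CUBIC))
E
```

```text
stone (((444.464111328125, -335.0660400390625), (0.0, 0.0), 0.0), 0.0) [ 18  57 117]
(358, 259, 1, 1)
chest (((742.213623046875, 51.327972412109375), (287.21942138671875, 286.7423095703125), 81.53717041015625), 6918.0)
[[ 896.  167.  154.]
 [ 859. -111.  154.]
 [ 651.  -75.  154.]
 [ 670.  193.  154.]]
[ 20  26 118] [ 17 139 127] [ 20  27 113] [ 12 163  69]
```

View pics/chest.png

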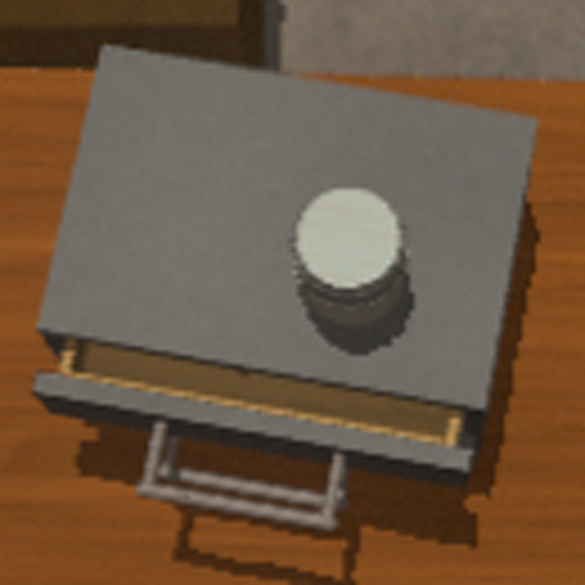

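Chest top corners in the crop are (102,44), (538,118), (487,408) and (38,330). The upper handle bar runs from about (145,490) to (335,522).

```bash
python3 - <<'E'
from h import *
cm=cam('top')
f=lambda p:np.array(p)/4.5+[170-.4,85-.4]
C=plane(cm,f([[102,44],[538,118],[487,408],[38,330]]),154)[:,:2]
print(C.round(), [np.linalg.norm(C[i]-C[i-1]).round() for i in range(4)])
yv=(C[0]-C[1])+(C[3]-C[2]); yv/=np.linalg.norm(yv); yaw=np.arctan2(-yv[0],yv[1]); xv=np.array([yv[1],-yv[0]])
c=C.mean(0); print('chest',c,'yaw',np.degrees(yaw))
H=plane(cm,f([[147,491],[333,522]]),126)[:,:2]; print('handle ends',H.round(1), np.linalg.norm(H[0]-H[1]))
F=plane(cm,f([[38,378],[470,452]]),150)[:,:2]
for n,P in (('h',H),('front top edge',F)): print(n,((P-c)@np.c_[xv,yv]).round(1))
top=cv2.imread('pics/top0.png'); hsv=cv2.cvtColor(top,cv2.COLOR_BGR2HSV)
m=np.zeros(hsv.shape[:2],bool); m[218:270,340:382]=(hsv[218:270,340:382,1]<110)
print('stone',rect(cm,m,20)); 
s=cv2.imread('pics/side0.png'); hs=cv2.cvtColor(s,cv2.COLOR_BGR2HSV); m=np.zeros(hs.shape[:2],bool); m[175:210,290:335]=(hs[175:210,290:335,1]<90)
print('stone side',rect(cam('side'),m,15))
E
```

```text
[[ 904.  172.]
 [ 860. -112.]
 [ 668.  -83.]
 [ 711.  201.]] [np.float64(195.0), np.float64(288.0), np.float64(194.0), np.float64(288.0)]
chest [785.60474718  44.77887824] yaw -8.719488058786165
handle ends [[614.3 130.7]
 [597.7  11.8]] 119.97683306071336
h [[-182.3   58.9]
 [-180.7  -61. ]]
front top edge [[-127.4  137.8]
 [-125.7 -138.5]]
stone (((491.044921875, -342.5544128417969), (41.168582916259766, 112.29886627197266), 58.60558319091797), 447.0)
stone side (((494.87908935546875, -341.2900695800781), (64.81279754638672, 133.27980041503906), 58.770172119140625), 265.0)
```

```bash
cat > go.py <<'E'
# go.py x y z angle_of_tool_x(deg): remaining shift in tool axes (m) and turn
import sys
from h import *
def rem(x,y,z,a):
    s=sense(); T=toolT(s); d=T[:3,:3].T@(np.array([x,y,z])-T[:3,3])/1000
    a=np.radians(a); D=np.array([[np.cos(a),np.sin(a),0],[np.sin(a),-np.cos(a),0],[0,0,-1]])
    rv=R.from_matrix(T[:3,:3].T@D).as_rotvec()
    print('t %.2f'%s['time_s'],'pos',T[:3,3].round(1),'F',s['force'].round(1),'grip',round(s['grip_width'],3),round(s['grip_force'],1)); print('shift',d.round(4),'turn',rv.round(4))
if __name__=='__main__': rem(*map(float,sys.argv[1:]))
E
python3 -m jog '[[0,0,0,0,0,-0.143,0.035],[0,0,0,0,0,-0.143,0.035],[0,0,0,0,0,-0.143,0.035],[0,0,0,0,0,-0.143,0.035]]' 40
python3 -m jog '[[0,0,0,0,0,-0.143,0.035],[0,0,0,0,0,-0.143,0.035],[0,0,0,0,0,-0.143,0.035]]'
python3 go.py 606 71.3 200 81.28
python3 - <<'E'
from h import *
cm=cam('top'); top=cv2.imread('pics/top0.png'); hsv=cv2.cvtColor(top,cv2.COLOR_BGR2HSV)
for n,b in (('pink',(235,280,385,430)),('green',(205,255,300,332))):
    m=np.zeros(hsv.shape[:2],bool); a=hsv[b[0]:b[1],b[2]:b[3]]; m[b[0]:b[1],b[2]:b[3]]=((a[...,0]>140)|((a[...,0]>40)&(a[...,0]<90)))&(a[...,1]>60)
    r,_=rect(cm,m,20); print(n,cv2.boxPoints(r).round())
E
```

```text
time_s: 0.5
eef_pos: [212.0, -480.1, 220.9]
ee_rot: [-0.0, 0.879, 0.477, 0.0]
force: [-0.1, -0.3, -1.0]
grip_width: 0.41
grip_force: 0.0
time_s: 0.8
eef_pos: [212.0, -480.1, 220.8]
ee_rot: [-0.0, 0.757, 0.653, 0.0]
force: [-0.6, -0.2, 0.5]
grip_width: 0.411
grip_force: 0.0
t 0.80 pos [ 212.  -480.1  220.8] F [-0.6 -0.2  0.5] grip 0.411 0.0
shift [0.6035 0.3083 0.0212] turn [-0.0003 -0.0008  0.0041]
pink [[ 410. -531.]
 [ 447. -550.]
 [ 497. -449.]
 [ 459. -430.]]
green [[ 465. -207.]
 [ 570. -243.]
 [ 583. -205.]
 [ 478. -169.]]
```

```bash

python3 -m jog '[[0.04,0.0205,0,0,0,0,0.035],[0.04,0.0205,0,0,0,0,0.035],[0.04,0.0205,0,0,0,0,0.035],[0.04,0.0205,0,0,0,0,0.035],[0.04,0.0205,0,0,0,0,0.035]]' >/dev/null
python3 -m jog '[[0.04,0.0205,0,0,0,0,0.035],[0.04,0.0205,0,0,0,0,0.035],[0.04,0.0205,0,0,0,0,0.035],[0.04,0.0205,0,0,0,0,0.035],[0.04,0.0205,0,0,0,0,0.035]]' >/dev/null
python3 -m jog '[[0.04,0.0205,0,0,0,0,0.035],[0.04,0.0205,0,0,0,0,0.035],[0.04,0.0205,0,0,0,0,0.035],[0.04,0.0205,0,0,0,0,0.035],[0,0,0,0,0,0,0.035]]' >/dev/null
python3 go.py 606 71.3 118 81.28
python3 - <<'E'
from h import *
s=sense(); im=eyes.capture('wrist')[:,:,::-1].copy(); cv2.imwrite('pics/w1.png',im)
print(proj(cam('wrist',s),[[606,71.3,126],[614.3,130.7,126],[597.7,11.8,126]]).round())
E
```

```text
t 2.30 pos [582.9  33.  220.1] F [ 0.  -0.7 -0.2] grip 0.414 0.0
shift [0.0412 0.0172 0.1021] turn [-0.001  -0.001   0.0028]
[[278. 135.]
 [278.  56.]
 [277. 206.]]
```

View pics/w1.png

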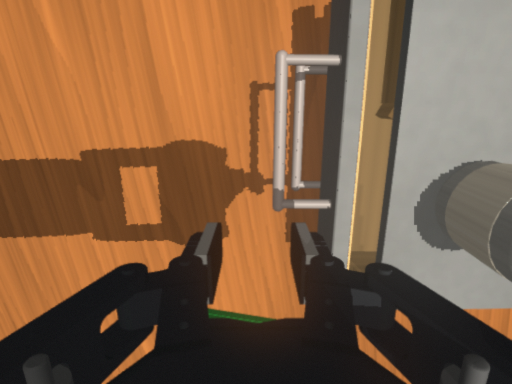

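The upper bar appears at x≈280, y 55–207, and I predicted x=278, y 56–206, so they match. Descending onto it and gripping.

```bash

python3 -m jog '[[0.041,0.018,0,0,0,0,0.035],[0,0,0.03,0,0,0,0.035],[0,0,0.036,0,0,0,0.035],[0,0,0.036,0,0,0,0.035],[0,0,0,0,0,0,0.035]]'
python3 -m jog '[[0,0,0,0,0,0,0],[0,0,0,0,0,0,0],[0,0,0,0,0,0,0],[0,0,0,0,0,0,0]]' 60
python3 go.py 481.5 90.4 118 81.28
```

```text
time_s: 2.85
eef_pos: [602.7, 66.0, 114.7]
ee_rot: [-0.003, 0.76, 0.65, -0.003]
force: [0.3, -0.0, -0.2]
grip_width: 0.41
grip_force: 0.0
time_s: 3.25
eef_pos: [606.3, 66.6, 120.8]
ee_rot: [0.001, 0.759, 0.651, 0.001]
force: [-0.4, 0.3, 4.6]
grip_width: 0.001
grip_force: 2.5
t 3.25 pos [606.3  66.6 120.8] F [-0.4  0.3  4.6] grip 0.001 2.5
shift [ 0.0043 -0.127   0.0025] turn [ 0.0029 -0.     -0.0019]
```

```bash
python3 - <<'E'
from h import *
s=sense(); print(s['grip_width'],s['joints'].round(3))
im=eyes.capture('wrist')[:,:,::-1]; t=eyes.capture('side')[150:290,110:300,::-1]
a=cv2.resize(im,(400,300)); b=cv2.resize(t,(400,295),interpolation=cv2.INTER_CUBIC); b=cv2.copyMakeBorder(b,0,5,0,0,0)
cv2.imwrite('pics/w2.png',np.hstack([a,b]))
E
```

```text
0.0006646087736966653 [-0.082  0.584  1.36  -0.     1.195  0.072]
```

View pics/w2.png

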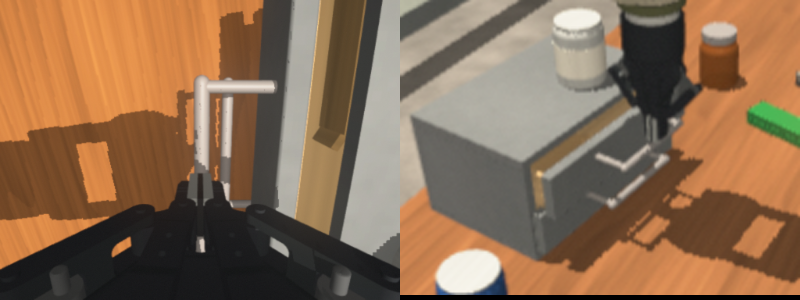

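The fingers are shut around or on the bar at (200,185), but they read zero width, so the bar may not be gripped. I'll hold for a moment and check the forces.

```bash

python3 -m jog '[[0,0,0,0,0,0,0],[0,0,0,0,0,0,0]]' 60
python3 -m jog '[[0,-0.01,0,0,0,0,0],[0,-0.01,0,0,0,0,0],[0,0,0,0,0,0,0]]'
python3 - <<'E'
from h import *
s=sense(); print(s['force'],s['wrist_torque'],s['tau'])
t=eyes.capture('side')[130:290,130:290,::-1]; w=eyes.capture('wrist')[150:384,140:380,::-1]
cv2.imwrite('pics/w3.png',np.hstack([cv2.resize(w,(400,400)),cv2.resize(t,(400,400),interpolation=cv2.INTER_CUBIC)]))
E
```

```text
time_s: 3.55
eef_pos: [606.3, 66.6, 120.8]
ee_rot: [0.001, 0.759, 0.651, 0.001]
force: [-1.0, -0.8, 6.6]
grip_width: 0.004
grip_force: 3.4
time_s: 3.85
eef_pos: [585.8, 69.9, 120.8]
ee_rot: [0.001, 0.759, 0.651, 0.001]
force: [-2.3, -1.0, 5.9]
grip_width: 0.004
grip_force: 3.0
[-2.29080664 -1.00780684  5.86572241] [-0.10377081  0.24568988  0.00257227] [ 5.52765224e-01 -4.69586349e+01 -2.21606863e+01  2.10993416e-01
 -5.01747765e-01  9.19221930e-03]
```

View pics/w3.png

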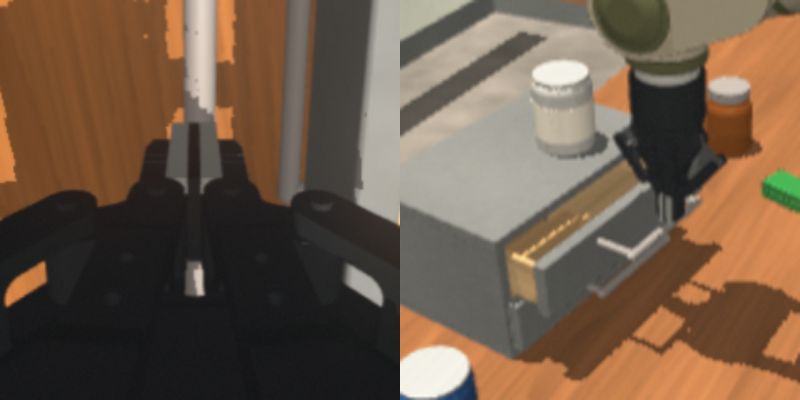

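The drawer followed the 20 mm pull with only about 2 N on the tool, so I'll keep pulling. The target is TCP x≈481.

```bash

python3 -m jog '[[0,-0.02,0,0,0,0,0],[0,-0.02,0,0,0,0,0],[0,-0.02,0,0,0,0,0],[0,-0.02,0,0,0,0,0],[0,0,0,0,0,0,0]]'
python3 -m jog '[[0,-0.01,0,0,0,0,0],[0,-0.01,0,0,0,0,0],[0,-0.006,0,0,0,0,0],[0,0,0,0,0,0,0]]'
python3 -m jog '[[0,-0.006,0,0,0,0,0],[0,0,0,0,0,0,0]]'
python3 - <<'E'
from h import *
s=sense(); print(s['force'],s['wrist_torque'])
t=eyes.capture('top')[80:230,160:310,::-1]; w=eyes.capture('wrist')[:,:,::-1]
cv2.imwrite('pics/w4t.png',t);cv2.imwrite('pics/w4w.png',w)
cv2.imwrite('pics/w4.png',np.hstack([cv2.resize(w,(400,300)),cv2.resize(t,(300,300),interpolation=cv2.INTER_CUBIC)]))
E
```

```text
time_s: 4.45
eef_pos: [505.3, 82.6, 119.6]
ee_rot: [-0.0, 0.759, 0.651, -0.0]
force: [0.5, -0.1, -0.3]
grip_width: -0.004
grip_force: 0.0
time_s: 4.85
eef_pos: [480.6, 86.3, 119.2]
ee_rot: [-0.0, 0.759, 0.651, -0.0]
force: [-0.3, -0.2, 0.1]
grip_width: 0.002
grip_force: 0.0
time_s: 5.05
eef_pos: [474.8, 87.2, 119.2]
ee_rot: [-0.0, 0.759, 0.651, -0.0]
force: [-0.4, 0.2, -0.1]
grip_width: 0.001
grip_force: 0.0
[-0.38635891  0.1721119  -0.13602819] [ 0.01127209 -0.04213336  0.05993757]
```

View pics/w4.png

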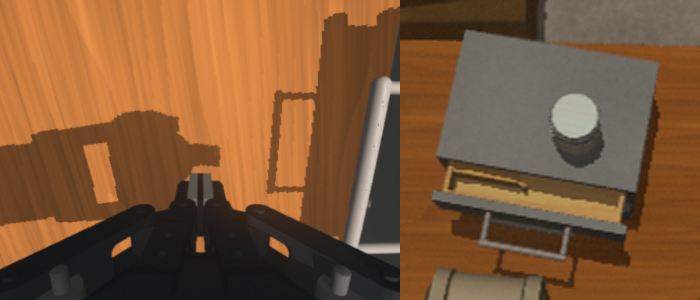

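The grip slipped off the top of the bar, with the drawer about half open. I'll triangulate the bar from the wrist view, ends (486,105) and (454,320), and the top view, ends (200,201) and (243,209).

```bash
python3 - <<'E'
from h import *
s=sense(); cw=cam('wrist',s); ct=cam('top')
a=[[486,106],[454,320]]; b=[[200,201],[243,209.5]]
o1,r1=rays(cw,a); o2,r2=rays(ct,b)
for i in range(2):
    A=np.c_[r1[i],-r2[i]]; t=np.linalg.lstsq(A,o2-o1,rcond=None)[0]; p=o1+t[0]*r1[i]; q=o2+t[1]*r2[i]; print(p.round(1),q.round(1))
for z in (105,126):
  print(z,plane(cw,a,z).round(1),plane(ct,b,z).round(1))
# refine wrist bar: bright pixels per row
w=cv2.imread('pics/w4w.png'); h=cv2.cvtColor(w,cv2.COLOR_BGR2HSV); 
for y in (150,200,250,300):
  x=np.where((h[y,430:512,1]<50)&(h[y,430:512,2]>90))[0]+430; print(y,x.min() if len(x) else 0,x.max() if len(x) else 0,len(x))
E
```

```text
[592.4 134.9 126.7] [592.9 136.  126.9]
[579.4  16.5 127.5] [572.1  12.7 126.3]
105 [[608.6 132.4 105. ]
 [594.2  -4.6 105. ]] [[596.4 139.1 105. ]
 [575.1  13.7 105. ]]
126 [[592.9 134.8 126. ]
 [580.4  15.1 126. ]] [[593.1 136.1 126. ]
 [572.1  12.7 126. ]]
150 474 493 20
200 464 483 20
250 455 472 18
300 444 461 18
```

```bash
python3 - <<'E'
from h import *
c=eyes.calibration('wrist'); M=c['mount']; K=np.array([[c['fx'],0,c['cx']],[0,c['fy'],c['cy']],[0,0,1]])
cm=(K,c['dist'],M)
for x in (11,0,-11):
  for z in (11,0,-8,-20,-35): print(x,z,proj(cm,[[x,0,z]]).round()[0],end=' ')
  print()
o,r=rays(cm,[[257,223],[257,240],[257,314]])
for x in (11,0,-11,-25):
  print(x,(o[2]+r[:,2]*(x-o[0])/r[:,0]).round(1))
E
```

```text
11 11 [257. 203.] 11 0 [257. 210.] 11 -8 [257. 215.] 11 -20 [257. 224.] 11 -35 [257. 237.] 
0 11 [257. 221.] 0 0 [257. 229.] 0 -8 [257. 235.] 0 -20 [257. 245.] 0 -35 [257. 261.] 
-11 11 [257. 239.] -11 0 [257. 247.] -11 -8 [257. 254.] -11 -20 [257. 266.] -11 -35 [257. 283.] 
11 [-18.9 -37.5 -83.4]
0 [  8.1 -14.2 -69.5]
-11 [ 35.1   9.  -55.6]
-25 [ 69.5  38.6 -37.9]
```

```bash
python3 - <<'E'
from h import *
s=sense(); im=eyes.capture('side'); T=toolT(s); cm=cam('side'); hsv=cv2.cvtColor(im,cv2.COLOR_RGB2HSV)
for x in (0,8,-8):
  print('x',x)
  for z in range(-40,31,5):
    p=proj(cm,[(T@[x,0,z,1])[:3]])[0]; u,v=p.round().astype(int); print(z,(u,v),hsv[v,u-1:u+2].tolist())
E
```

```text
x 0
-40 (np.int64(276), np.int64(221)) [[12, 27, 47], [12, 30, 42], [13, 43, 42]]
-35 (np.int64(276), np.int64(223)) [[21, 24, 105], [15, 20, 76], [10, 33, 46]]
-30 (np.int64(275), np.int64(225)) [[22, 25, 114], [24, 22, 114], [19, 24, 84]]
-25 (np.int64(275), np.int64(226)) [[23, 27, 113], [24, 22, 115], [21, 23, 78]]
-20 (np.int64(275), np.int64(228)) [[25, 25, 114], [24, 22, 115], [19, 25, 83]]
-15 (np.int64(275), np.int64(230)) [[22, 24, 115], [22, 25, 113], [23, 26, 77]]
-10 (np.int64(275), np.int64(231)) [[25, 24, 115], [25, 25, 113], [19, 28, 74]]
-5 (np.int64(275), np.int64(233)) [[15, 64, 132], [15, 39, 119], [13, 59, 113]]
0 (np.int64(275), np.int64(235)) [[13, 153, 205], [12, 148, 197], [12, 153, 207]]
5 (np.int64(275), np.int64(236)) [[12, 156, 211], [13, 155, 210], [12, 155, 210]]
10 (np.int64(275), np.int64(238)) [[12, 156, 211], [12, 156, 209], [12, 157, 205]]
15 (np.int64(275), np.int64(239)) [[13, 156, 209], [12, 155, 206], [12, 156, 204]]
20 (np.int64(275), np.int64(241)) [[12, 155, 206], [12, 154, 205], [13, 156, 208]]
25 (np.int64(275), np.int64(242)) [[12, 157, 2
[... 1844 characters left out ...]
30)) [[23, 26, 77], [13, 37, 48], [8, 62, 45]]
-5 (np.int64(277), np.int64(231)) [[19, 28, 74], [9, 38, 47], [10, 91, 59]]
0 (np.int64(277), np.int64(233)) [[13, 59, 113], [12, 125, 141], [12, 150, 173]]
5 (np.int64(277), np.int64(235)) [[12, 153, 207], [12, 155, 210], [12, 156, 209]]
10 (np.int64(277), np.int64(236)) [[12, 155, 210], [12, 157, 208], [12, 155, 206]]
15 (np.int64(276), np.int64(238)) [[12, 156, 209], [12, 157, 205], [12, 155, 204]]
20 (np.int64(276), np.int64(239)) [[12, 155, 206], [12, 156, 204], [12, 155, 206]]
25 (np.int64(276), np.int64(241)) [[12, 154, 205], [13, 156, 208], [13, 157, 210]]
30 (np.int64(276), np.int64(242)) [[12, 156, 208], [13, 154, 210], [13, 155, 207]]
```

The tips stand about 10–12 mm behind the reported TCP, about 20 mm short of the nominal figure. Three independent cues agree: the contact height, the side view and the wrist view. I'll grip with the TCP 20 mm lower.

```bash

python3 -m jog '[[0,0,-0.045,0,0,0,0.035],[0,0,0,0,0,0,0.035]]'
python3 go.py 583.5 74.4 98 81.28
```

```text
time_s: 5.4
eef_pos: [477.6, 87.0, 168.5]
ee_rot: [0.003, 0.759, 0.651, 0.003]
force: [0.2, -0.4, 0.4]
grip_width: 0.335
grip_force: 0.0
t 5.40 pos [477.6  87.  168.5] F [ 0.2 -0.4  0.4] grip 0.335 0.0
shift [0.0038 0.106  0.0714] turn [ 0.0081 -0.0008 -0.0017]
```

```bash

python3 -m jog '[[0.004,0.04,0,0,0,0,0.035],[0,0.04,0,0,0,0,0.035],[0,0.029,0,0,0,0,0.035],[0,0,0,0,0,0,0.035],[0,0,0,0,0,0,0.035]]'
python3 go.py 583.5 74.4 98 81.28
python3 - <<'E'
from h import *
s=sense(); w=eyes.capture('wrist')[:,:,::-1]; cm=cam('wrist',s); h=cv2.cvtColor(w.copy(),cv2.COLOR_BGR2HSV)
for v in (60,90,120,150):
  x=np.where((h[v,200:330,1]<60)&(h[v,200:330,2]>140))[0]+200; print(v,x.min() if len(x) else 0,x.max() if len(x) else 0)
cv2.imwrite('pics/w5.png',w)
T=toolT(s); print(proj(cm,[(T@[40,0,168.5-126-0,1])[:3]]),proj(cm,[[583.5,74.4,126]]))
E
```

```text
time_s: 5.9
eef_pos: [583.3, 74.3, 163.4]
ee_rot: [-0.0, 0.759, 0.651, -0.0]
force: [-0.4, 0.9, 0.4]
grip_width: 0.413
grip_force: 0.0
t 5.90 pos [583.3  74.3 163.4] F [-0.4  0.9  0.4] grip 0.413 0.0
shift [0.0001 0.0002 0.0654] turn [-0.0013  0.     -0.002 ]
60 0 0
90 0 0
120 254 329
150 254 266
[[256.58547846 145.02885487]] [[256.91134001 206.09267483]]
```

```bash

python3 -m jog '[[0,0.002,0.02,0,0,0,0.035],[0,0,0.025,0,0,0,0.035],[0,0,0.02,0,0,0,0.035],[0,0,0,0,0,0,0.035]]'
python3 -m jog '[[0,0,0,0,0,0,0],[0,0,0,0,0,0,0],[0,0,0,0,0,0,0],[0,0,0,0,0,0,0]]' 60
```

```text
time_s: 6.35
eef_pos: [583.4, 74.3, 97.1]
ee_rot: [-0.002, 0.759, 0.651, -0.002]
force: [-0.1, 0.7, -0.6]
grip_width: 0.409
grip_force: 0.0
time_s: 6.75
eef_pos: [586.1, 74.1, 100.9]
ee_rot: [0.001, 0.759, 0.651, 0.001]
force: [-1.5, 0.3, 5.9]
grip_width: 0.091
grip_force: 58.8
```

The bar is now gripped at 59 N. Pulling.

```bash

python3 -m jog '[[0,-0.01,0,0,0,0,0],[0,-0.02,0,0,0,0,0],[0,-0.025,0,0,0,0,0],[0,-0.025,0,0,0,0,0],[0,-0.01,0,0,0,0,0]]'
python3 -m jog '[[0,-0.005,0,0,0,0,0],[0,-0.005,0,0,0,0,0],[0,-0.003,0,0,0,0,0],[0,-0.002,0,0,0,0,0],[0,0,0,0,0,0,0]]'
python3 go.py 481.5 90.4 98 81.28
```

```text
time_s: 7.25
eef_pos: [496.2, 88.1, 100.9]
ee_rot: [0.001, 0.759, 0.651, 0.001]
force: [1.8, 1.0, 4.7]
grip_width: 0.089
grip_force: 59.5
time_s: 7.75
eef_pos: [483.1, 90.2, 100.8]
ee_rot: [0.001, 0.759, 0.651, 0.002]
force: [0.5, 1.0, 7.5]
grip_width: 0.087
grip_force: 60.0
t 7.75 pos [483.1  90.2 100.8] F [0.5 1.  7.5] grip 0.087 60.0
shift [-0.0001 -0.0016  0.0028] turn [ 0.0045 -0.0008 -0.0019]
```

```bash

python3 -m jog '[[0,-0.002,0,0,0,0,0],[0,-0.002,0,0,0,0,0],[0,0,0,0,0,0,0]]'
python3 -m jog '[[0,-0.002,0,0,0,0,0],[0,-0.002,0,0,0,0,0],[0,0,0,0,0,0,0]]'
python3 -m jog '[[0,-0.002,0,0,0,0,0],[0,-0.002,0,0,0,0,0],[0,0,0,0,0,0,0]]'
```

```text
time_s: 8.05
eef_pos: [483.1, 90.2, 100.9]
ee_rot: [0.005, 0.76, 0.65, 0.005]
force: [22.3, 0.3, -9.7]
grip_width: 0.092
grip_force: 58.6
time_s: 8.35
eef_pos: [483.2, 90.2, 101.1]
ee_rot: [0.008, 0.76, 0.65, 0.009]
force: [46.5, -0.7, -27.4]
grip_width: 0.091
grip_force: 58.2
time_s: 8.65
eef_pos: [483.2, 90.2, 101.3]
ee_rot: [0.012, 0.76, 0.65, 0.013]
force: [67.4, -3.0, -44.1]
grip_width: 0.09
grip_force: 57.7
```

The drawer is hard against its stop, with the handle at x≈483. I'll release, rise and look into the drawer.

```bash

python3 -m jog '[[0,0.011,0,0,0,0,0],[0,0,0,0,0,0,0.035],[0,0,0,0,0,0,0.035],[0,0,-0.03,0,0,0,0.035],[0,0,-0.04,0,0,0,0.035]]'
python3 -m jog '[[0,0,-0.04,0,0,0,0.06],[-0.01,0.03,-0.03,0,0,0,0.06],[-0.01,0.03,-0.02,0,0,0,0.06],[-0.01,0.03,0,0,0,0,0.06],[-0.02,0.03,0,0,0,0,0.06]]'
python3 -m jog '[[0,0,0,0,0,0,0.06],[0,0,0,0,0,0,0.06]]'
python3 - <<'E'
from h import *
s=sense(); np.save('s6.npy',np.array([toolT(s)])); print(s['eef_pos'],s['ee_rot'])
w=eyes.capture('wrist')[:,:,::-1]; cv2.imwrite('pics/w6.png',w); cv2.imwrite('pics/t6.png',eyes.capture('top')[:,:,::-1])
E
```

```text
time_s: 9.15
eef_pos: [479.1, 90.4, 168.7]
ee_rot: [-0.002, 0.759, 0.651, -0.002]
force: [0.8, 0.5, 0.7]
grip_width: 0.41
grip_force: 0.0
time_s: 9.65
eef_pos: [592.2, 22.7, 259.8]
ee_rot: [0.0, 0.759, 0.651, 0.0]
force: [0.8, -0.0, 0.2]
grip_width: 0.704
grip_force: 0.0
time_s: 9.85
eef_pos: [591.2, 22.4, 258.7]
ee_rot: [-0.001, 0.76, 0.65, -0.0]
force: [-0.5, -0.4, -0.4]
grip_width: 0.702
grip_force: 0.0
[591.16596719  22.38472554 258.6556551 ] [-6.11947818e-04  7.59591483e-01  6.50400008e-01 -4.84498669e-04]
```

View pics/w6.png

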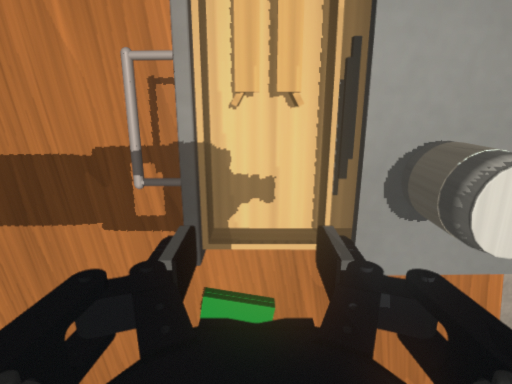

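The wrist view shows the case's roof strips at columns 234–257 and 277–299, ending at the mouth at row ≈92. The lane floor is bounded at columns ≈203–325 and by the side wall at row ≈229.

```bash
python3 - <<'E'
from h import *
T=np.load('s6.npy')[0]; c=eyes.calibration('wrist'); K=np.array([[c['fx'],0,c['cx']],[0,c['fy'],c['cy']],[0,0,1]]); cm=(K,c['dist'],T@c['mount'])
w=cv2.imread('pics/w6.png'); h=cv2.cvtColor(w,cv2.COLOR_BGR2HSV)
print('row60',h[60,215:330,2].tolist()); print('col',h[200:255,290,2].tolist()); print('row 200',h[200,180:345,2].tolist()); print('strip end',h[84:104,245,2].tolist(),h[84:104,288,2].tolist())
yaw=np.radians(-8.72); X=np.array([np.cos(yaw),np.sin(yaw)]); Y=np.array([-X[1],X[0]])
for zf in (85,90,95,100):
  a=plane(cm,[[234,60],[299,60]],zf+35)[:,:2]; m=plane(cm,[[266.5,92]],zf+35)[0,:2]; f=plane(cm,[[266,229]],zf)[0,:2]
  fr=plane(cm,[[190,200]],zf+56)[0,:2]
  print(zf,'w',np.linalg.norm(a[0]-a[1]).round(1),'ang',np.degrees(np.arctan2(*(a[1]-a[0])[::-1])).round(1),'mouth',m.round(1),'wall->mouth',((m-f)@Y).round(1))
b=plane(cm,[[245,20],[245,85]],129)[:,:2]; 
e=plane(cm,[[238,5],[234,88],[303,5],[299,88]],129)[:,:2]
print('handle y',plane(cm,[[126,52],[137,182]],126).round(1))
E
```

```text
row60 [218, 222, 226, 228, 228, 228, 228, 228, 229, 229, 228, 229, 228, 229, 227, 206, 156, 143, 147, 188, 223, 225, 224, 223, 223, 224, 224, 224, 223, 222, 219, 216, 212, 210, 208, 208, 209, 213, 216, 218, 221, 224, 226, 228, 229, 229, 229, 230, 230, 229, 229, 227, 223, 184, 141, 129, 128, 127, 128, 131, 133, 137, 201, 225, 226, 225, 224, 225, 226, 226, 225, 224, 223, 220, 217, 213, 210, 209, 210, 210, 215, 217, 219, 221, 224, 227, 229, 229, 229, 229, 229, 230, 229, 229, 229, 228, 227, 226, 225, 224, 223, 222, 220, 219, 212, 148, 128, 127, 129, 132, 132, 121, 94, 89, 90]
col [230, 231, 231, 230, 230, 230, 230, 230, 230, 230, 230, 230, 230, 230, 230, 230, 230, 229, 230, 230, 230, 229, 230, 230, 230, 229, 229, 226, 167, 118, 112, 114, 115, 113, 110, 110, 110, 110, 110, 109, 104, 103, 103, 123, 203, 223, 224, 224, 222, 199, 174, 165, 165, 165, 164]
row 200 [94, 88, 77, 74, 77, 77, 77, 76, 77, 77, 77, 77, 77, 78, 77, 77, 70, 61, 56, 64, 99, 122, 125, 126, 124, 123, 104, 80, 77, 80, 81, 84, 96, 116, 125, 123, 123, 122, 121, 121, 122, 123, 125, 128, 128, 129, 129, 127, 127, 126, 125, 124,
[... 352 characters left out ...]
30, 230, 229, 229, 228, 226, 225, 224, 224, 220, 177, 136, 130, 132, 136, 138, 125, 105, 95, 93, 91, 91, 89, 99, 166, 212, 222, 223, 220, 179, 140, 128, 128, 129, 130, 131, 132, 134, 133, 131, 129, 126, 124]
strip end [220, 221, 220, 221, 221, 221, 219, 190, 132, 129, 142, 187, 225, 229, 230, 230, 230, 231, 230, 230] [220, 220, 219, 220, 220, 220, 217, 188, 125, 119, 127, 134, 135, 136, 136, 136, 137, 137, 139, 142]
85 w 58.7 ang -8.9 mouth [612.   96.7] wall->mouth 151.6
90 w 57.7 ang -8.9 mouth [611.8  96.5] wall->mouth 149.2
95 w 56.7 ang -8.9 mouth [611.6  96.4] wall->mouth 146.9
100 w 55.7 ang -8.9 mouth [611.4  96.2] wall->mouth 144.5
handle y [[494.1 149.8 126. ]
 [473.8  32.9 126. ]]
```

Floor height comes out at about 90 and the mouth at (612, 96.6). In the chest's frame that is x=-174, which agrees with the given 69 mm. Now to the stone.

```bash

python3 -m jog '[[-0.04,0,0,0,0,0,0.06],[-0.049,0,0,0,0,0,0.06],[-0.049,0,0,0,0,0,0.06],[-0.049,0,0,0,0,0,0.06],[-0.049,0,0,0,0,0,0.06]]' >/dev/null
python3 -m jog '[[-0.049,0,0.02,0,0,0,0.06],[-0.049,-0.006,0.02,0,0,0,0.06],[-0.049,0,0.018,0,0,0,0.06],[-0.008,0,0,0,0,-0.147,0.06],[0,0,0,0,0,-0.147,0.06]]' >/dev/null
python3 -m jog '[[0,0,0,0,0,-0.147,0.06],[0,0,0,0,0,-0.147,0.06],[0,0,0,0,0,-0.147,0.06],[0,0,0,0,0,-0.147,0.06],[0,0,0,0,0,-0.147,0.06]]' >/dev/null
python3 -m jog '[[0,0,0,0,0,-0.147,0.06],[0,0,0,0,0,0,0.06],[0,0,0,0,0,0,0.06]]' >/dev/null
python3 go.py 525.2 -363.3 200 148.6
python3 - <<'E'
from h import *
s=sense(); w=eyes.capture('wrist')[:,:,::-1].copy(); cv2.imwrite('pics/w7.png',w); cm=cam('wrist',s)
h=cv2.cvtColor(w,cv2.COLOR_BGR2HSV); m=(h[...,1]<45)&(h[...,2]>90); m[230:]=0
n,l,st,ct=cv2.connectedComponentsWithStats(m.astype(np.uint8)); print(st[1:][st[1:,4]>200])
print(rect(cm,m,25)); print(proj(cm,[[491,-342.5,25]]))
E
```

```text
t 11.75 pos [ 527.4 -354.7  204.7] F [ 0.6 -0.   0.4] grip 0.705 0.0
shift [-0.0027 -0.0085  0.0047] turn [ 0.      0.0003 -0.004 ]
[]Traceback (most recent call last):
  File "<stdin>", line 5, in <module>
  File "h.py", line 18, in rect
    c=max(cv2.findContours(mask.astype(np.uint8),0,cv2.CHAIN_APPROX_NONE)[0],key=cv2.contourArea)
ValueError: max() iterable argument is empty
```

View pics/w7.png

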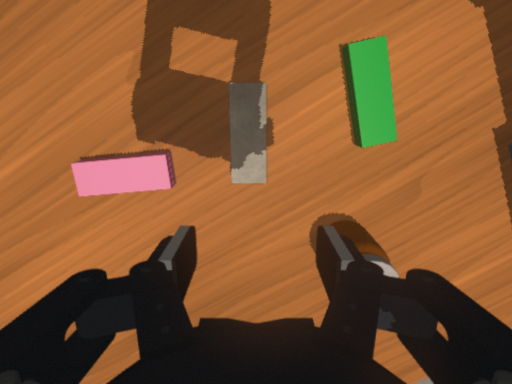

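The stone's top face has corners at (230,83), (266,83), (267,183) and (232,183), partly in the gripper's shadow. The jar shows near (355,245), so I'll check its clearance.

```bash
python3 - <<'E'
from h import *
s=sense(); cm=cam('wrist',s)
P=plane(cm,[[230,83],[266,83],[267,183],[232,183]],25)[:,:2]; print(P.round(1),[np.linalg.norm(P[i]-P[i-1]).round(1) for i in range(4)])
c=P.mean(0); d=(P[2]+P[3]-P[0]-P[1]); d/=np.linalg.norm(d); a=np.degrees(np.arctan2(d[1],d[0])); print('centre',c,'tail dir',a)
t=plane(cam('top'),[[355.5,177]],100); print('jar',t)
g=c+40*d; print('grasp',g,'dist jar', np.linalg.norm(g-t[0,:2])); 
from go import rem; rem(g[0],g[1],45,a+180)
j=toolT(s)[:3,:3].T@np.r_[t[0,:2]-g,0]; print('jar in tool axes',j)
E
```

```text
[[ 436.6 -332.9]
 [ 456.4 -300.8]
 [ 549.6 -355.9]
 [ 528.7 -389.8]] [np.float64(108.3), np.float64(37.7), np.float64(108.3), np.float64(39.9)]
centre [ 492.8397679  -344.85230337] tail dir -31.139611149317385
jar [[ 681.16545613 -313.40536815  100.        ]]
grasp [ 527.07615899 -365.53731062] dist jar 162.66914557156414
t 11.80 pos [ 527.3 -354.9  204.6] F [ 0.3 -0.2  0.8] grip 0.705 0.0
shift [-0.0054 -0.0092  0.1596] turn [-0.0001  0.0001 -0.0084]
jar in tool axes [-1.03883304e+02  1.25177913e+02  9.25451225e-03]
```

```bash

python3 -m jog '[[-0.005,-0.009,0.04,0,0,-0.008,0.057],[0,0,0.05,0,0,0,0.057],[0,0,0.05,0,0,0,0.057],[0,0,0.045,0,0,0,0.057],[0,0,0,0,0,0,0.057]]' 40
python3 -m jog '[[0,0,0.01,0,0,0,0.057],[0,0,0,0,0,0,0.057]]'
python3 -m jog '[[0,0,0.003,0,0,0,0.057],[0,0,0.003,0,0,0,0.057],[0,0,0,0,0,0,0.057]]'
python3 go.py 527.1 -365.5 0 148.86
```

```text
time_s: 12.3
eef_pos: [524.2, -362.9, 13.4]
ee_rot: [-0.005, 0.268, 0.963, 0.003]
force: [0.1, 0.4, -0.5]
grip_width: 0.671
grip_force: 0.0
time_s: 12.5
eef_pos: [527.5, -366.2, 10.8]
ee_rot: [0.001, 0.267, 0.964, -0.001]
force: [0.7, 0.1, 0.5]
grip_width: 0.668
grip_force: 0.0
time_s: 12.8
eef_pos: [527.0, -365.8, 3.7]
ee_rot: [0.0, 0.267, 0.964, -0.0]
force: [1.0, 0.3, 0.3]
grip_width: 0.665
grip_force: 0.0
t 12.80 pos [ 527.  -365.8    3.7] F [1.  0.3 0.3] grip 0.665 0.0
shift [0.0001 0.0003 0.0037] turn [-0.0001  0.0006  0.0026]
```

```bash

python3 -m jog '[[0,0,0.003,0,0,0,0.057],[0,0,0.003,0,0,0,0.057],[0,0,0,0,0,0,0.057]]'
python3 -m jog '[[0,0,0.003,0,0,0,0.057],[0,0,0.002,0,0,0,0.057],[0,0,0,0,0,0,0.057]]'
```

```text
time_s: 13.1
eef_pos: [526.7, -365.4, -3.2]
ee_rot: [-0.0, 0.267, 0.964, 0.0]
force: [-0.2, -0.4, -0.3]
grip_width: 0.667
grip_force: 0.0
time_s: 13.4
eef_pos: [526.7, -365.5, -8.1]
ee_rot: [-0.0, 0.267, 0.964, 0.0]
force: [0.1, 0.3, -0.5]
grip_width: 0.668
grip_force: 0.0
```

```bash

python3 -m jog '[[0,0,0.003,0,0,0,0.057],[0,0,0.002,0,0,0,0.057],[0,0,0,0,0,0,0.057]]'
python3 -m jog '[[0,0,0,0,0,0,0.03],[0,0,0,0,0,0,0.03],[0,0,0,0,0,0,0.03],[0,0,0,0,0,0,0.03]]' 50
```

```text
time_s: 13.7
eef_pos: [526.7, -365.5, -13.1]
ee_rot: [-0.0, 0.267, 0.964, 0.0]
force: [-0.3, -0.6, -0.7]
grip_width: 0.669
grip_force: 0.0
time_s: 14.1
eef_pos: [527.6, -366.2, -11.3]
ee_rot: [0.001, 0.267, 0.964, -0.0]
force: [-0.1, 1.3, 6.4]
grip_width: 0.462
grip_force: 54.2
```

Stone gripped: 39.5 mm opening, 54 N. Lifting and carrying it over the lane.

```bash

python3 -m jog '[[0,0,-0.02,0,0,0,0.03],[0,0,-0.04,0,0,0,0.03],[0,0,-0.05,0,0,0,0.03],[0,0,-0.05,0,0,0,0.03],[0,0,-0.04,0,0,0,0.03]]'
python3 -m jog '[[0.008,0.021,0,0,0,0,0.03],[0.0153,0.0417,0,0,0,0,0.03],[0.0153,0.0417,0,0,0,0,0.03],[0.0153,0.0417,0,0,0,0,0.03],[0.0153,0.0417,0,0,0,0,0.03]]' >/dev/null
python3 -m jog '[[0.0153,0.0417,0,0,0,0,0.03],[0.0153,0.0417,0,0,0,0,0.03],[0.0153,0.0417,0,0,0,0,0.03],[0.008,0.021,0,0,0,0.147,0.03],[0,0,0,0,0,0.147,0.03]]' >/dev/null
python3 -m jog '[[0,0,0,0,0,0.147,0.03],[0,0,0,0,0,0.147,0.03],[0,0,0,0,0,0.147,0.03],[0,0,0,0,0,0.147,0.03],[0,0,0,0,0,0.147,0.03]]' >/dev/null
python3 -m jog '[[0,0,0,0,0,0.148,0.03],[0,0,0,0,0,0,0.03],[0,0,0,0,0,0,0.03]]'
python3 go.py 594.5 -17 90 81.28
python3 - <<'E'
from h import *
s=sense(); w=eyes.capture('wrist')[:,:,::-1].copy(); cv2.imwrite('pics/w8.png',w)
np.save('s8.npy',toolT(s))
E
```

```text
time_s: 14.6
eef_pos: [526.9, -365.7, 190.2]
ee_rot: [0.001, 0.267, 0.964, -0.0]
force: [0.4, -0.4, -4.5]
grip_width: 0.46
grip_force: 51.6
time_s: 16.4
eef_pos: [593.0, -16.0, 187.0]
ee_rot: [-0.0, 0.756, 0.655, -0.0]
force: [0.2, -0.9, -3.0]
grip_width: 0.463
grip_force: 51.5
t 16.40 pos [593. -16. 187.] F [ 0.2 -0.9 -3. ] grip 0.463 51.5
shift [-0.0008  0.0017  0.097 ] turn [-0.0007  0.      0.0092]
```

View pics/w8.png

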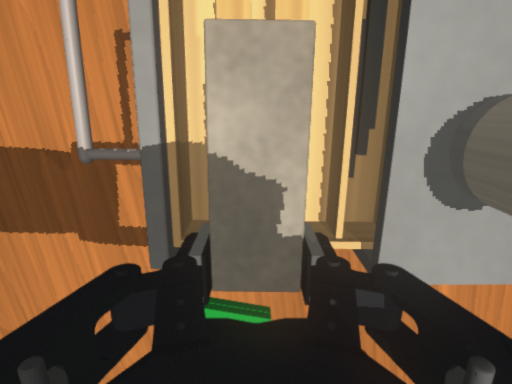

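The picture shows the stone held straight. Its leading edge is at row 20 (columns 205–315) and its tail at row ≈291, over the lane. I'm out of views, so I'll go by numbers from here.

```bash
python3 - <<'E'
from h import *
T=np.load('s8.npy'); c=eyes.calibration('wrist'); K=np.array([[c['fx'],0,c['cx']],[0,c['fy'],c['cy']],[0,0,1]]); cm=(K,c['dist'],c['mount'])
w=cv2.imread('pics/w8.png'); h=cv2.cvtColor(w,cv2.COLOR_BGR2HSV); m=((h[...,1]<60)&(h[...,2]>70)).astype(np.uint8)
L=[]
for v in range(26,215,8):
  x=np.where(m[v,190:335]==0)[0]+190; l=x[x<250].max()+1; r=x[x>=270].min()-1; L.append((v,l,r))
L=np.array(L); print(L[::6].tolist())
# tool plane z=zt for top of stone, pick from width 40
for zt in (-35,-38,-41):
  o,r=rays(cm,L[:,[1,0]]); A=o+r*((zt-o[2])/r[:,2])[:,None]; o,r=rays(cm,L[:,[2,0]]); B=o+r*((zt-o[2])/r[:,2])[:,None]
  wd=np.median(np.abs(B-A)[:,1]); C=(A+B)/2; p=np.polyfit(C[:,0],C[:,1],1)
  e=lambda u,v:(lambda o,r:o+r*((zt-o[2])/r[0,2]))(*rays(cm,[[u,v]]))[0]
  f=e(260,20); t=e(256,291); print(zt,'width',wd.round(1),'tilt',p.round(4),'front x',f[0].round(1),'tail x',t[0].round(1))
E
```

```text
[[26, 205, 314], [74, 206, 311], [122, 207, 309], [170, 209, 306]]
-35 width 38.7 tilt [ 0.0131 -0.3877] front x 94.2 tail x -15.1
-38 width 37.7 tilt [ 0.0131 -0.4073] front x 93.5 tail x -13.0
-41 width 36.7 tilt [ 0.0131 -0.4269] front x 92.7 tail x -10.9
```

```bash

python3 -m jog '[[0,0.002,0.03,0,0,0,0.03],[0,0,0.04,0,0,0,0.03],[0,0,0.02,0,0,0,0.03],[0,0,0,0,0,0,0.03],[0,0,0,0,0,0,0.03]]'
python3 -m jog '[[0,0,0.003,0,0,0,0.03],[0,0,0.002,0,0,0,0.03],[0,0,0,0,0,0,0.03]]'
python3 -m jog '[[0,0,0.002,0,0,0,0.03],[0,0,0,0,0,0,0.03]]'
python3 -m jog '[[0,0,0.002,0,0,0,0.03],[0,0,0,0,0,0,0.03]]'
```

```text
time_s: 16.95
eef_pos: [595.6, -16.4, 98.2]
ee_rot: [0.0, 0.757, 0.654, 0.0]
force: [0.8, 0.1, -2.5]
grip_width: 0.456
grip_force: 51.5
time_s: 17.25
eef_pos: [595.4, -16.4, 92.7]
ee_rot: [0.0, 0.757, 0.653, 0.0]
force: [-0.8, 0.2, -3.1]
grip_width: 0.46
grip_force: 51.6
time_s: 17.45
eef_pos: [595.2, -16.3, 90.2]
ee_rot: [-0.0, 0.757, 0.653, -0.0]
force: [0.4, -0.7, -3.4]
grip_width: 0.461
grip_force: 51.6
time_s: 17.65
eef_pos: [595.1, -16.3, 88.0]
ee_rot: [-0.0, 0.757, 0.653, -0.0]
force: [0.3, 0.5, -2.9]
grip_width: 0.463
grip_force: 51.6
```

```bash

python3 -m jog '[[0,0,0.002,0,0,0,0.03],[0,0,0,0,0,0,0.03]]'
python3 -m jog '[[0,0,0.002,0,0,0,0.03],[0,0,0,0,0,0,0.03]]'
python3 -m jog '[[0,0,0.002,0,0,0,0.03],[0,0,0,0,0,0,0.03]]'
```

```text
time_s: 17.85
eef_pos: [595.1, -16.3, 86.0]
ee_rot: [-0.0, 0.757, 0.653, -0.0]
force: [-0.3, 0.7, -3.3]
grip_width: 0.459
grip_force: 51.6
time_s: 18.05
eef_pos: [595.1, -16.3, 84.0]
ee_rot: [-0.0, 0.757, 0.653, -0.0]
force: [-0.1, 0.7, -2.8]
grip_width: 0.46
grip_force: 51.6
time_s: 18.25
eef_pos: [595.1, -16.3, 82.0]
ee_rot: [-0.0, 0.757, 0.653, -0.0]
force: [-0.9, -0.3, -3.9]
grip_width: 0.457
grip_force: 51.6
```

```bash

python3 -m jog '[[0,0,0.002,0,0,0,0.03],[0,0,0,0,0,0,0.03]]'
python3 -m jog '[[0,0,0.0015,0,0,0,0.03],[0,0,0,0,0,0,0.03]]'
python3 -m jog '[[0,0,0.0015,0,0,0,0.03],[0,0,0,0,0,0,0.03]]'
```

```text
time_s: 18.45
eef_pos: [595.1, -16.3, 80.0]
ee_rot: [-0.0, 0.757, 0.653, -0.0]
force: [-0.4, 1.1, -3.7]
grip_width: 0.459
grip_force: 51.6
time_s: 18.65
eef_pos: [595.1, -16.3, 78.6]
ee_rot: [-0.0, 0.757, 0.653, -0.0]
force: [-0.5, -1.0, -3.0]
grip_width: 0.459
grip_force: 51.6
time_s: 18.85
eef_pos: [595.1, -16.3, 77.1]
ee_rot: [-0.0, 0.757, 0.653, -0.0]
force: [-0.1, -0.5, -3.7]
grip_width: 0.462
grip_force: 51.6
```

```bash

python3 -m jog '[[0,0,0.0015,0,0,0,0.03],[0,0,0,0,0,0,0.03]]'
python3 -m jog '[[0,0,0.0015,0,0,0,0.03],[0,0,0,0,0,0,0.03]]'
python3 -m jog '[[0,0,0.0015,0,0,0,0.03],[0,0,0,0,0,0,0.03]]'
```

```text
time_s: 19.05
eef_pos: [595.3, -16.3, 75.8]
ee_rot: [0.0, 0.757, 0.653, 0.0]
force: [0.4, 0.4, -3.2]
grip_width: 0.46
grip_force: 51.6
time_s: 19.25
eef_pos: [596.1, -16.5, 75.7]
ee_rot: [0.001, 0.757, 0.653, 0.001]
force: [-0.2, 0.6, 5.4]
grip_width: 0.458
grip_force: 54.6
time_s: 19.45
eef_pos: [597.0, -16.6, 75.7]
ee_rot: [0.002, 0.757, 0.653, 0.002]
force: [-0.4, 0.3, 13.9]
grip_width: 0.461
grip_force: 57.5
```

The stone reached the floor at TCP z≈75.8, so the floor is at ≈88, consistent with the measured lane length. Easing off, then sliding it in.

```bash

python3 -m jog '[[0,0,-0.0035,0,0,0,0.03],[0,0,0,0,0,0,0.03]]'
python3 -m jog '[[0.008,0,0,0,0,0,0.03],[0.008,0,0,0,0,0,0.03],[0.008,0,0,0,0,0,0.03],[0,0,0,0,0,0,0.03]]'
python3 -m jog '[[0.005,0,0,0,0,0,0.03],[0.005,0,0,0,0,0,0.03],[0,0,0,0,0,0,0.03]]'
```

```text
time_s: 19.65
eef_pos: [595.3, -16.3, 76.6]
ee_rot: [0.0, 0.757, 0.653, 0.0]
force: [-0.7, -0.7, -2.6]
grip_width: 0.464
grip_force: 51.6
time_s: 20.05
eef_pos: [598.8, 8.8, 76.1]
ee_rot: [-0.0, 0.757, 0.654, 0.0]
force: [0.4, 0.9, -4.0]
grip_width: 0.46
grip_force: 51.6
time_s: 20.35
eef_pos: [600.3, 17.9, 76.3]
ee_rot: [-0.0, 0.757, 0.653, 0.0]
force: [-0.3, -0.6, -4.0]
grip_width: 0.454
grip_force: 51.6
```

```bash

python3 -m jog '[[0.008,0,0,0,0,0,0.03],[0.008,0,0,0,0,0,0.03],[0.008,0,0,0,0,0,0.03],[0,0,0,0,0,0,0.03]]'
python3 -m jog '[[0.008,0,0,0,0,0,0.03],[0.008,0,0,0,0,0,0.03],[0.006,0,0,0,0,0,0.03],[0,0,0,0,0,0,0.03]]'
python3 go.py 609 79 75 81.28
```

```text
time_s: 20.75
eef_pos: [604.0, 42.3, 76.4]
ee_rot: [0.0, 0.757, 0.654, 0.0]
force: [0.5, 0.8, -3.1]
grip_width: 0.457
grip_force: 51.6
time_s: 21.15
eef_pos: [607.1, 63.8, 76.3]
ee_rot: [-0.0, 0.757, 0.654, 0.0]
force: [1.7, 1.7, -3.9]
grip_width: 0.458
grip_force: 51.6
t 21.15 pos [607.1  63.8  76.3] F [ 1.7  1.7 -3.9] grip 0.458 51.6
shift [ 0.0153 -0.0003  0.0013] turn [ 0.0002 -0.0005  0.006 ]
```

The stone is about 61 mm into the case. Releasing, stepping back behind the tail and closing the fingers to push.

```bash

python3 -m jog '[[0,0,0,0,0,0,0.057],[0,0,0,0,0,0,0.057],[0,0,0,0,0,0,0.057]]'
python3 -m jog '[[0,0,-0.02,0,0,0,0.057],[0,0,-0.035,0,0,0,0.057],[-0.02,0,0,0,0,0,0],[-0.022,0,0,0,0,0,0],[0,0,0,0,0,0,0]]' 30
python3 -m jog '[[0,0,0,0,0,0.006,0],[0,0,0.03,0,0,0,0],[0,0,0.016,0,0,0,0],[0,0,0,0,0,0,0]]'
python3 go.py 611.9 96.55 85 81.28
```

```text
time_s: 21.45
eef_pos: [607.0, 62.6, 76.6]
ee_rot: [0.0, 0.757, 0.653, 0.0]
force: [-0.4, -0.0, 0.4]
grip_width: 0.67
grip_force: 0.0
time_s: 21.95
eef_pos: [600.6, 19.1, 131.6]
ee_rot: [0.0, 0.758, 0.652, -0.0]
force: [0.9, 0.6, 0.1]
grip_width: 0.162
grip_force: 0.0
time_s: 22.35
eef_pos: [599.6, 22.3, 83.0]
ee_rot: [-0.002, 0.759, 0.651, -0.001]
force: [-0.2, -0.3, -0.3]
grip_width: 0.0
grip_force: 0.0
t 22.35 pos [599.6  22.3  83. ] F [-0.2 -0.3 -0.3] grip 0.0 0.0
shift [ 0.0753  0.0009 -0.002 ] turn [-0.0046 -0.0002 -0.0003]
```

```bash

python3 -m jog '[[0.008,0,0,0,0,0,0],[0.008,0,0,0,0,0,0],[0.006,0,0,0,0,0,0],[0,0,0,0,0,0,0]]'
python3 -m jog '[[0.005,0,0,0,0,0,0],[0.005,0,0,0,0,0,0],[0.004,0,0,0,0,0,0],[0,0,0,0,0,0,0]]'
python3 -m jog '[[0.003,0,0,0,0,0,0],[0.002,0,0,0,0,0,0],[0,0,0,0,0,0,0]]'
python3 go.py 611.9 96.55 85 81.28
```

```text
time_s: 22.75
eef_pos: [604.6, 44.0, 86.1]
ee_rot: [0.001, 0.759, 0.651, 0.001]
force: [-0.4, -0.5, 0.4]
grip_width: -0.001
grip_force: 0.0
time_s: 23.15
eef_pos: [606.6, 57.1, 85.6]
ee_rot: [0.0, 0.759, 0.651, 0.0]
force: [1.0, -1.2, 0.8]
grip_width: 0.001
grip_force: 0.8
time_s: 23.45
eef_pos: [607.2, 61.6, 85.5]
ee_rot: [0.0, 0.759, 0.651, 0.0]
force: [0.2, -3.8, 3.1]
grip_width: -0.002
grip_force: 1.8
t 23.45 pos [607.2  61.6  85.5] F [ 0.2 -3.8  3.1] grip -0.002 1.8
shift [ 0.0352 -0.0007  0.0005] turn [ 0.0006  0.0002 -0.0009]
```

```bash

python3 -m jog '[[0.002,0,0,0,0,0,0],[0.002,0,0,0,0,0,0],[0,0,0,0,0,0,0]]'
python3 -m jog '[[0.002,0,0,0,0,0,0],[0.002,0,0,0,0,0,0],[0,0,0,0,0,0,0]]'
python3 -m jog '[[0.002,0,0,0,0,0,0],[0.002,0,0,0,0,0,0],[0,0,0,0,0,0,0]]'
```

```text
time_s: 23.75
eef_pos: [607.8, 65.5, 85.5]
ee_rot: [0.0, 0.759, 0.651, 0.0]
force: [0.4, -3.9, 2.7]
grip_width: 0.001
grip_force: 2.1
time_s: 24.05
eef_pos: [608.3, 68.3, 85.5]
ee_rot: [0.001, 0.759, 0.651, -0.001]
force: [-1.1, -11.6, 5.2]
grip_width: -0.002
grip_force: 5.2
time_s: 24.35
eef_pos: [608.5, 68.3, 85.5]
ee_rot: [0.003, 0.759, 0.651, -0.004]
force: [-6.4, -29.8, 6.9]
grip_width: 0.005
grip_force: 15.1
```

The stone hit a hard stop at 30 N, with the tail about 18–20 mm out of the mouth. I'll back off and measure it from above.

```bash

python3 -m jog '[[-0.015,0,0,0,0,0,0],[-0.015,0,-0.01,0,0,0,0],[0,0,-0.05,0,0,0,0],[0,0,-0.05,0,0,0,0],[0,0,-0.05,0,0,0,0]]'
python3 -m jog '[[-0.02,-0.005,-0.015,0,0,0,0],[0,0,0,0,0,0,0],[0,0,0,0,0,0,0]]'
python3 - <<'E'
from h import *
s=sense(); w=eyes.capture('wrist')[:,:,::-1].copy(); cv2.imwrite('pics/w9.png',w); cm=cam('wrist',s)
h=cv2.cvtColor(w,cv2.COLOR_BGR2HSV); M=proj(cm,[[611.9,96.55,88],[611.9,96.55,123]]); print(s['eef_pos'],M.round())
u,v=M[1].round().astype(int)
m=((h[...,1]<60)&(h[...,2]>60)).astype(np.uint8); m[:, :u-60]=0; m[:,u+60:]=0; m[:max(v-60,0)]=0; m[v+80:]=0
c=max(cv2.findContours(m,0,1)[0],key=cv2.contourArea); b=cv2.boundingRect(c); print(b)
for du in (-20,-10,0,10): print(du,[(int(y),h[y,u+du].tolist()) for y in range(v-14,v+44,3)])
for z in (113,): 
  P=plane(cm,[[u,b[1]+b[3]]],z)[0,:2]; print('tail rel mouth',((P-[611.9,96.55])@[.1516,.9884]).round(1))
E
```

```text
time_s: 24.85
eef_pos: [603.7, 44.1, 247.7]
ee_rot: [-0.001, 0.759, 0.651, 0.0]
force: [0.3, -0.7, -0.3]
grip_width: -0.0
grip_force: 0.0
time_s: 25.15
eef_pos: [595.9, 25.2, 259.7]
ee_rot: [-0.001, 0.759, 0.651, -0.0]
force: [0.9, -0.1, -0.5]
grip_width: -0.0
grip_force: 0.0
[595.93316994  25.15026731 259.66372457] [[261.  97.]
 [262.  96.]]
(242, 36, 40, 81)
-20 [(82, [18, 134, 228]), (85, [18, 134, 228]), (88, [18, 134, 228]), (91, [18, 132, 228]), (94, [18, 133, 226]), (97, [19, 58, 163]), (100, [19, 63, 171]), (103, [18, 61, 171]), (106, [17, 63, 173]), (109, [19, 64, 168]), (112, [18, 63, 166]), (115, [19, 63, 169]), (118, [19, 119, 213]), (121, [22, 110, 238]), (124, [22, 111, 237]), (127, [22, 111, 238]), (130, [22, 109, 238]), (133, [22, 110, 238]), (136, [22, 110, 238]), (139, [22, 110, 238])]
-10 [(82, [19, 130, 237]), (85, [19, 129, 237]), (88, [19, 130, 237]), (91, [19, 131, 237]), (94, [19, 130, 235]), (97, [18, 56, 160]), (100, [19, 54, 176]), (103, [18, 56, 174]), (106, [19, 54, 178]), (109, [19, 54, 179]), (112, [18, 56, 178]), (115, [18, 56, 177]), (118, [17, 121, 1
[... 378 characters left out ...]
75]), (112, [18, 56, 177]), (115, [18, 55, 175]), (118, [17, 119, 156]), (121, [20, 116, 238]), (124, [20, 117, 238]), (127, [20, 116, 238]), (130, [20, 117, 238]), (133, [20, 117, 238]), (136, [20, 117, 239]), (139, [20, 116, 238])]
10 [(82, [16, 82, 121]), (85, [17, 81, 123]), (88, [17, 81, 123]), (91, [18, 80, 131]), (94, [18, 88, 119]), (97, [18, 61, 133]), (100, [19, 55, 176]), (103, [18, 53, 178]), (106, [18, 55, 176]), (109, [19, 56, 174]), (112, [19, 57, 170]), (115, [18, 57, 169]), (118, [18, 120, 149]), (121, [18, 121, 227]), (124, [18, 122, 227]), (127, [18, 121, 227]), (130, [18, 121, 227]), (133, [19, 121, 227]), (136, [18, 121, 228]), (139, [18, 121, 229])]
tail rel mouth -19.2
```

The mouth appears at row 96, as predicted, and the stone stands 19–20 mm out of it, so it is fully home. Now to regrip the handle and shut the drawer.

```bash

python3 -m jog '[[0.01,-0.03,0,0,0,0,0.035],[0.01,-0.03,0,0,0,0,0.035],[0.01,-0.03,0.03,0,0,0,0.035],[0.017,-0.031,0.04,0,0,0,0.035],[0,0,0.02,0,0,0,0.035]]' 60
python3 -m jog '[[0,0,0,0,0,0,0.035],[0,0,0,0,0,0,0.035]]'
python3 go.py 483.5 90.5 98 81.28
python3 - <<'E'
from h import *
s=sense(); w=eyes.capture('wrist')[:,:,::-1].copy(); h=cv2.cvtColor(w,cv2.COLOR_BGR2HSV); cm=cam('wrist',s)
for v in (130,150,170):
  x=np.where((h[v,215:300,1]<60)&(h[v,215:300,2]>110))[0]+215; print(v,x.min() if len(x) else 0,x.max() if len(x) else 0)
print(proj(cm,[[483.5,90.5,126],[488,120.2,126]]))
E
```

```text
time_s: 25.7
eef_pos: [481.1, 91.1, 169.1]
ee_rot: [-0.003, 0.758, 0.652, -0.002]
force: [1.6, -0.4, 1.2]
grip_width: 0.411
grip_force: 0.0
time_s: 25.9
eef_pos: [486.0, 88.7, 172.9]
ee_rot: [-0.0, 0.759, 0.651, -0.0]
force: [0.2, -0.3, 1.6]
grip_width: 0.407
grip_force: 0.0
t 25.90 pos [486.   88.7 172.9] F [ 0.2 -0.3  1.6] grip 0.407 0.0
shift [ 0.0014 -0.0027  0.0749] turn [-0.0006 -0.0001 -0.0006]
130 250 262
150 250 262
170 250 262
[[252.69045159 199.9045788 ]
 [252.42135335 157.00632736]]
```

```bash

python3 -m jog '[[0,-0.001,0.025,0,0,0,0.035],[0,0,0.03,0,0,0,0.035],[0,0,0.02,0,0,0,0.035],[0,0,0,0,0,0,0.035]]' 60
python3 -m jog '[[0,0,0,0,0,0,0],[0,0,0,0,0,0,0],[0,0,0,0,0,0,0],[0,0,0,0,0,0,0]]' 60
```

```text
time_s: 26.35
eef_pos: [484.3, 88.4, 96.6]
ee_rot: [-0.001, 0.759, 0.651, -0.001]
force: [0.2, 0.2, 0.8]
grip_width: 0.411
grip_force: 0.0
time_s: 26.75
eef_pos: [485.9, 88.5, 99.5]
ee_rot: [0.001, 0.759, 0.651, 0.001]
force: [0.2, -0.5, 6.5]
grip_width: 0.092
grip_force: 58.8
```

```bash

python3 -m jog '[[0,0.008,0,0,0,0,0],[0,0.015,0,0,0,0,0],[0,0.015,0,0,0,0,0],[0,0.015,0,0,0,0,0],[0,0.015,0,0,0,0,0]]'
python3 -m jog '[[0,0.015,0,0,0,0,0],[0,0.015,0,0,0,0,0],[0,0.015,0,0,0,0,0],[0,0.015,0,0,0,0,0],[0,0.01,0,0,0,0,0]]'
python3 -m jog '[[0,0.003,0,0,0,0,0],[0,0.003,0,0,0,0,0],[0,0.002,0,0,0,0,0],[0,0,0,0,0,0,0]]'
python3 go.py 632 67 98 81.28
```

```text
time_s: 27.25
eef_pos: [553.1, 78.0, 99.5]
ee_rot: [0.001, 0.759, 0.651, 0.001]
force: [-1.8, -1.6, 8.4]
grip_width: 0.09
grip_force: 59.0
time_s: 27.75
eef_pos: [622.4, 67.1, 99.5]
ee_rot: [0.001, 0.759, 0.651, 0.001]
force: [-2.8, -2.4, 7.1]
grip_width: 0.091
grip_force: 59.1
time_s: 28.15
eef_pos: [630.0, 65.9, 99.6]
ee_rot: [0.001, 0.759, 0.651, 0.001]
force: [0.6, -2.9, 5.3]
grip_width: 0.093
grip_force: 59.0
t 28.15 pos [630.   65.9  99.6] F [ 0.6 -2.9  5.3] grip 0.093 59.0
shift [0.0014 0.0018 0.0016] turn [ 0.0032  0.0003 -0.001 ]
```

```bash

python3 -m jog '[[0,0.002,0,0,0,0,0],[0,0.002,0,0,0,0,0],[0,0,0,0,0,0,0]]'
python3 -m jog '[[0,0.002,0,0,0,0,0],[0,0.002,0,0,0,0,0],[0,0,0,0,0,0,0]]'
python3 -m jog '[[0,0.002,0,0,0,0,0],[0,0.001,0,0,0,0,0],[0,0,0,0,0,0,0]]'
```

```text
time_s: 28.45
eef_pos: [631.0, 65.8, 99.5]
ee_rot: [-0.002, 0.759, 0.651, -0.002]
force: [-16.1, -1.7, 15.0]
grip_width: 0.093
grip_force: 60.2
time_s: 28.75
eef_pos: [630.9, 65.8, 99.4]
ee_rot: [-0.005, 0.759, 0.651, -0.006]
force: [-40.8, -0.5, 26.1]
grip_width: 0.089
grip_force: 62.0
time_s: 29.05
eef_pos: [630.9, 65.8, 99.3]
ee_rot: [-0.008, 0.758, 0.652, -0.009]
force: [-59.1, -0.3, 35.5]
grip_width: 0.087
grip_force: 63.5
```

```bash

python3 -m jog '[[0,-0.007,0,0,0,0,0],[0,0,0,0,0,0,0.035],[0,0,0,0,0,0,0.035],[0,0,0,0,0,0,0.035]]'
python3 -m jog '[[0,0,-0.02,0,0,0,0.035],[0,0,-0.04,0,0,0,0.035],[0,0,-0.04,0,0,0,0.035],[0,-0.04,-0.02,0,0,0,0.035],[0,-0.04,0,0,0,0,0.035]]'
python3 -m jog '[[0,-0.04,0,0,0,0,0.035],[0,-0.03,0,0,0,0,0.035],[0,0,0,0,0,0,0.035],[0,0,0,0,0,0,0.035]]'
python3 - <<'E'
from h import *
s=sense(); w=eyes.capture('wrist')[:,:,::-1].copy(); cv2.imwrite('pics/w10.png',w); h=cv2.cvtColor(w,cv2.COLOR_BGR2HSV); cm=cam('wrist',s); print(s['eef_pos'],s['force'])
X=np.array([.9884,-.1516]); Hc=np.array([483.1,91.3])+150*X
for off in (20,40):
  P=Hc+off*np.array([.1516,.9884]); q=proj(cm,[[*P,126]])[0]; v=int(q[1].round()); r=h[v]
  x=np.where((r[250:512,1]<60)&(r[250:512,2]>130))[0]+250; print('pred bar',q.round(1),'seen',x[:16])
t=eyes.capture('top')[:,:,::-1]; t0=cv2.imread('pics/top0.png'); d=cv2.absdiff(t,t0).max(2)>40; d[280:]=0
n,l,st,c=cv2.connectedComponentsWithStats(d.astype(np.uint8)); print(st[1:][st[1:,4]>25])
E
```

```text
time_s: 29.45
eef_pos: [633.3, 65.8, 98.0]
ee_rot: [0.0, 0.759, 0.651, 0.0]
force: [1.0, 0.4, -0.5]
grip_width: 0.41
grip_force: 0.0
time_s: 29.95
eef_pos: [554.5, 77.9, 220.6]
ee_rot: [0.002, 0.759, 0.651, 0.002]
force: [-0.4, 0.4, 0.7]
grip_width: 0.411
grip_force: 0.0
time_s: 30.35
eef_pos: [485.1, 88.6, 218.3]
ee_rot: [0.0, 0.759, 0.651, 0.0]
force: [0.2, -0.4, 0.1]
grip_width: 0.412
grip_force: 0.0
[485.14079645  88.64964654 218.31007108] [ 0.16023997 -0.39458468  0.05333363]
pred bar [434.  158.8] seen [394 395 396 397 398 399 400 401 431 432 433 434 435 436 437 438]
pred bar [437.7 134.5] seen [397 398 399 400 401 402 403 404 435 436 437 438 439 440 441 442]
[[ 177  160   99   30 1168]
 [ 187  183   59   20  298]
 [ 205  185   38    9  109]
 [ 250  195   28   12  200]
 [ 213  200   34    9  104]
 [ 156  203   96   77 5068]
 [ 345  226   30   38  521]]
```

The drawer is back at its shut stop, and the lower handle lines up as shut too. The before/after difference in the top view shows only the drawer, the arm and the stone's old spot.

```bash
python3 -c "
from rig import finish_job
print(finish_job())"
```

```text
the job is handed in; nothing more can be done
None
```

The job is handed in at about 30 s: I opened the upper drawer to its stop, slid the stone fully home in the case and pushed the drawer shut again, and the before/after top view shows the tin, can, jar and offcut where they were.

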